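# Gauge a pulled cork with the ratchet spindle

## Task

Check the pulled cork in the bench gauge: lay the cork from the wooden sample board crosswise in the V-groove of the gauge's drawn-out slide and push the slide fully home. Then screw the spindle down onto the cork, clockwise, by the small knurled ratchet knob at the very top alone, until the ratchet slips with at least two clicks but no more than four, and leave the cork held like that. Do not turn the wider sleeve below the knob, which has no slip and would crush the cork, and leave the other things on the table alone.

Things in the scene. Friction and masses are not known exactly. Their poses are not given: they have to be found in the camera images.
- gauge: Heavy bench gauge, grey cast base 272 x 74 mm, fixed. Origin on the table under the vertical spindle axis; x points from the slide's grip stud to the round column (radius 13 mm, 126 mm high, 62 mm behind the axis), y left, z up. A head (82 to 112 mm high, radius 19 mm round the axis) reaches forward from the column; above it on the axis sit the sleeve, then the knob.
- sleeve: Graduated aluminium sleeve on the head, radius 16.5 mm; origin at the centre of its underside, 113 mm above the table, top at 133 mm. Turned clockwise from above it drives the spindle (a steel rod under the head, foot radius 7.5 mm, not rotating) down 3 mm per rad; it stays where it is left. The foot starts 3 to 9 mm above where the cork's top will be: how far is unknown.
- vee_seat (a point): On the slide: where cork_mid belongs when the cork lies in the V-groove, 49 mm above the table. Axes as the gauge; the groove runs along y. Its block is 20 mm long in y (the cork overhangs 12 mm at each end), 36 mm in x; the 45 degree faces end 47 mm above the table, the plate beside it is at 26 mm. Slide home: this lies on the spindle axis; slide out: 75 mm before it.
- slide_grip (a point): Centre of the top of the slide's black upright grip stud: radius 8 mm, its foot 40 mm and its top 66 mm above the table, 78 mm in front of vee_seat. Axes as the gauge. Pinch it or push it towards the gauge's +x.
- slide (a joint): Travel of the slide (m): 0 drawn out as at the start (up to 15 mm pushed in), 0.075 fully home against its stop. It drags with about 2 N.
- knob_top (a point): Centre of the top of the ratchet knob, about 162 mm above the table. Knurled steel cylinder, radius 12.5 mm, 25 mm high, its underside 3.5 mm above the top of the wider sleeve; it turns about the vertical spindle axis and does not rise or fall.
- ratchet (a joint): How far the knob has slipped clockwise on the sleeve (rad), 0 at the start; ten saw teeth, a click every 0.628 rad, after n clicks it rests at about 0.63 n + 0.1. Clockwise the free spindle drags with 0.15 N m (knob wind-up under 0.3 rad); on the cork the torque climbs to 0.2 N m, at the click falls sharply to zero or below, climbs again. Anticlockwise it does not slip and raises the spindle.
- cork: The pulled cork: cylinder 24 mm in diameter, 45 mm long, 12 g, lying on the wooden sample board. y is its long axis; the origin lies on its surface and turns with it, so go by cork_mid.
- cork_mid (a point): Middle of that cork, on its axis, 12 mm from its surface and 22.5 mm from each end.
- sample_board: Dark wooden board 90 x 100 x 10 mm, fixed; origin under its centre. The cork lies at its middle along the board's y between two low ribs (5 mm high, 30 mm long in y, 13 mm either side of the cork's axis), so its ends are free.
- by_cork_4: a used cork, 23 x 46 mm, lying on the glass away from the board; to be left alone.
- by_cork_6: a used cork, 23 x 45 mm, lying on the glass away from the board; to be left alone.
- by_foil_cutter: black foil cutter, 33 x 46 x 14 mm; to be left alone.
Mind the look-alikes: they are no part of the job. Leave any yellow look-alike of the cork alone.

How it is judged:
By the outcome, as a careful person would: the job done as asked, in the order asked, and still so for the second after the job is handed in, with the robot touching nothing.
It also fails if it takes over 72 s, if anything falls off the work surface, if the arm or the gripper's body presses on something with over 40 N, if the wrist force passes 120 N, or if a joint passes its speed limit or range.

## Robot

A 6-joint arm with a two-finger parallel gripper is mounted at the origin on a cart in front of the work surface, level with it; the furniture and walls round the work are solid. World frame = base frame: x ahead of the robot, y to its left, z up, the work surface at z = 0. Lengths are in m, angles in rad, forces in N, time in s.
With the tool pointing down it reaches from about 0.25 to 0.725 m from the base axis. Payload 4 kg.
Tool frame: the origin (TCP) lies midway between the tips of the shut fingers; the grasp point (between the pads) lies 19 mm behind it; z points along the fingers, y is the line along which they close (so a half turn about z gives the same grasp; the last joint's range is limited). The gripper opens to 85 mm and grips with 20 to 120 N. Pads are 22 mm wide; open, the fingers measure 114 mm over their backs; the gripper's body (76 mm by 85 mm) begins 54 mm behind the grasp point. The pads swing forward as they close: fully open they stand 13 mm farther back than shut.
Start: joints at [1.162, 0.241, 0.005, 1.335, 0, 1.571], TCP at [0.199, 0.459, 0.231] pointing down, gripper open.
Joint ranges: [-2.72, 2.72], [-1.05, 1.87], [-1.09, 1.28], [-1.99, 2.15], [-1.42, 1.44], [-3.14, 3.14]. Speed limits (rad/s): [2.79, 2.79, 3.14, 3.14, 3.14, 3.14].

## Interface

Orientations are given as a unit quaternion [x, y, z, w].
In Python, from workcell import get_obs, camera, job_done, silhouettes gives the robot as it stands. The module is installed in compiled form; this text tells all that it offers.
- The arm moves only by the tool drive_tool, never from a script. Its argument "increments" is a list of rows, each a list of 3 entries, a list of its own where there are three numbers: the shift along the world's x, y, z in mm, then the turn, a rotation vector about the world's x, y, z in degrees, then the opening, from 0 (shut) to 1 (fully open). A call has 1 to 8 rows; each row shifts and turns the commanded pose from where the row before left it; what a row does not reach is not made up. A row lasts 1/12 s, in which the tool goes at most 41.7 mm and 7.16 degrees, less where a joint would pass 70% of its speed; a pose out of reach is approached as far as the arm can. A call is refused whole if a number of a shift passes 41.7 or a number of a turn 7.16, either way. A call with a gripper value outside its range is refused whole. The fingers move at their own pace and stop on an object; the grip force is fixed at half the most. Time passes only in rows, so rows that do not move let the fingers close. It gives the time, the measured TCP pose, the force, the opening and the grip force at its end, in the units of the state.
- get_obs(): the state, without advancing time (a new reading comes with each control period).
- camera(name): name is "scene" or "top"; returns a dict with "image" (480x640x3 uint8, red, green, blue), "K" (3x3 intrinsics, pixels), "view" (4x4, takes a point from world to camera coordinates). Camera axes: x right, y down, z forward; pixel columns grow to the right and rows downward; lengths in m; the calibration is good to about 2 mm. A picture is of the moment at which its call begins. There is no depth.
- job_done(): hands the job in; it is judged then, once.
Trained networks look in a picture, given as the dict that the camera call returned (one of the last four; its "shot" number tells which), for a name from the list of things; names that differ only in an ending like _2 or _b are one class to them, and where a whole thing is asked for, a point or a joint stands for the part that bears it (a point fixed in the world has none). Each returns a list of dicts, best first, with "conf" (0 to 1); they miss things now and then, are a little off and sometimes report something else, mostly with a low value. They report only what shows in the picture. A call takes as long as a camera call. They do not tell look-alikes from the thing itself.
- silhouettes(query, picture): "region" (480x640 bool, what is visible of it) and "bbox" ([left, top, right, bottom] in pixels, round what is visible of it).
The state is a dict: "clock": time; "joint_pos": joint angles; "joint_vel": joint speeds; "tau": joint torques, N m; "eef_pos": TCP position; "tool_rot": TCP orientation; "ft_force": force on the tool from outside, world axes, zero at the start; "ft_torque": the same for the moment, N m; "grip_width": finger opening in m; "grasp_force": force on a finger pad.
Only numpy, scipy, OpenCV 4.12 (cv2) and the standard library are available. Lean on these libraries where they do the work, as an engineer would, in place of code of your own. Each camera call takes 0.05 s, during which the arm holds its last target. There are 200 camera calls.

## Working session

There is one attempt and no reset: what is moved stays moved. The work goes in short steps, Python scripts to look and compute and a tool call to move; the robot and the scene stay as the last step left them, time stands still between calls to the robot, and variables do not carry over. Pictures are saved under pics/ and viewed, at most 10 in all, crops included, and the job is handed in when it is done.

Besides the shell and the picture viewer there is one more tool, called after "Emit:" by a JSON object that holds its "method" and its "body", one argument or row to a line. drive_tool: Moves the arm, as the interface text tells. Its arguments: {"type":"object","properties":{"increments":{"type":"array"}},"required":["increments"]}

```bash
mkdir -p pics; cat > h.py <<'E'
import numpy as np,cv2
from workcell import get_obs,camera,job_done,silhouettes
def save(p,n): cv2.imwrite('pics/'+n,p['image'][:,:,::-1])
def ray(p,u,v):
    V=np.array(p['view']);R=V[:3,:3];t=V[:3,3]
    d=R.T@np.linalg.inv(p['K'])@np.array([u,v,1.]);return -R.T@t,d
def atz(p,u,v,z):
    o,d=ray(p,u,v);return o+d*(z-o[2])/d[2]
def proj(p,X):
    V=np.array(p['view']);c=V[:3,:3]@np.array(X)+V[:3,3];q=p['K']@c;return q[:2]/q[2]
E
cat > a.py <<'E'
from h import *
a=camera('scene');b=camera('top');save(a,'s0.png');save(b,'t0.png')
cv2.imwrite('pics/both0.png',cv2.resize(np.hstack([a['image'],b['image']])[:,:,::-1],(1280,480)))
for p,n in((a,'scene'),(b,'top')):
    print(n,'cam',ray(p,320,240)[0].round(3),'K',p['K'][0][0])
    for q in ['gauge','sleeve','vee_seat','slide_grip','knob_top','cork','sample_board','by_cork_4','by_foil_cutter']:
        for r in silhouettes(q,p)[:4]:
            m=r['region'];ys,xs=np.nonzero(m)
            if len(xs): print(q,round(r['conf'],2),np.array(r['bbox']).round(),xs.mean().round(1),ys.mean().round(1),len(xs),a['image'][m].mean(0).round() if n=='scene' else b['image'][m].mean(0).round())
o=get_obs();print(o['clock'],o['eef_pos'],o['tool_rot'],o['grip_width'])
E
python3 a.py
```

```text
scene cam [-0.055 -0.395  0.807] K 537.9890230127156
sleeve 0.2 [409. 302. 430. 325.] 418.8 314.3 346 [155. 114.  84.]
vee_seat 0.69 [268. 246. 320. 290.] 292.0 267.8 1002 [153. 147. 138.]
slide_grip 0.73 [267. 248. 318. 289.] 292.7 267.3 1006 [153. 147. 138.]
knob_top 0.61 [314. 183. 324. 202.] 320.6 192.2 172 [120. 115. 109.]
cork 0.84 [384. 351. 414. 376.] 400.6 363.6 407 [205. 176.  80.]
cork 0.67 [405. 304. 432. 324.] 417.9 313.4 329 [159. 116.  86.]
sample_board 0.6 [384. 293. 454. 350.] 418.0 321.7 2053 [109.  77.  59.]
by_cork_4 0.78 [322. 339. 350. 367.] 337.1 349.8 350 [149. 110.  85.]
by_cork_4 0.57 [455. 285. 479. 295.] 468.7 288.7 293 [158. 118.  90.]
by_foil_cutter 0.57 [172. 247. 193. 264.] 181.7 254.0 263 [95. 90. 83.]
top cam [0.427 0.011 1.044] K 440.6212658096065
gauge 0.65 [280. 148. 316. 274.] 295.8 210.6 3943 [130. 128. 119.]
sleeve 0.62 [288. 177. 301. 192.] 295.4 183.8 213 [145. 141. 128.]
vee_seat 0.63 [285. 208. 302. 260.] 294.3 233.0 872 [191. 191. 179.]
slide_grip 0.63 [285. 207. 304. 256.] 294.3 233.1 875 [191. 191. 179.]
knob_top 0.49 [291. 175. 302. 191.] 295.4 181.9 135 [144. 140. 127.]
cork 0.57 [394. 217. 416. 228.] 403.9 223.0 209 [132.  85.  54.]
cork 0.55 [403. 261. 416. 275.] 409.6 267.4 170 [208. 172.  50.]
cork 0.53 [187. 255. 206. 279.] 196.4 265.5 253 [74. 72. 64.]
sample_board 0.6 [382. 207. 425. 243.] 402.7 223.7 1441 [84. 50. 31.]
by_cork_4 0.75 [410. 168. 434. 184.] 423.9 177.2 194 [134.  91.  61.]
by_cork_4 0.68 [384. 205. 428. 239.] 402.6 223.2 1307 [83. 47. 28.]
by_cork_4 0.54 [361. 274. 374. 292.] 365.9 280.7 212 [141.  99.  67.]
by_foil_cutter 0.72 [187. 256. 206. 276.] 196.3 266.3 261 [74. 72. 64.]
1.0 [0.19876048 0.45878847 0.2313172 ] [2.03001186e-01 9.79178492e-01 2.51095287e-06 1.35796775e-05] 0.08540927283504285
```

```bash
python3 - <<'E'
import cv2
t=cv2.imread('pics/t0.png');s=cv2.imread('pics/s0.png')
cv2.imwrite('pics/tc.png',cv2.resize(t[130:310,250:450],None,fx=3.33,fy=3.33,interpolation=cv2.INTER_CUBIC)[:600,:800])
cv2.imwrite('pics/sc.png',cv2.resize(s[160:400,200:500],None,fx=2.5,fy=2.5,interpolation=cv2.INTER_CUBIC))
E
```

```text
(no output)
```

View pics/tc.png

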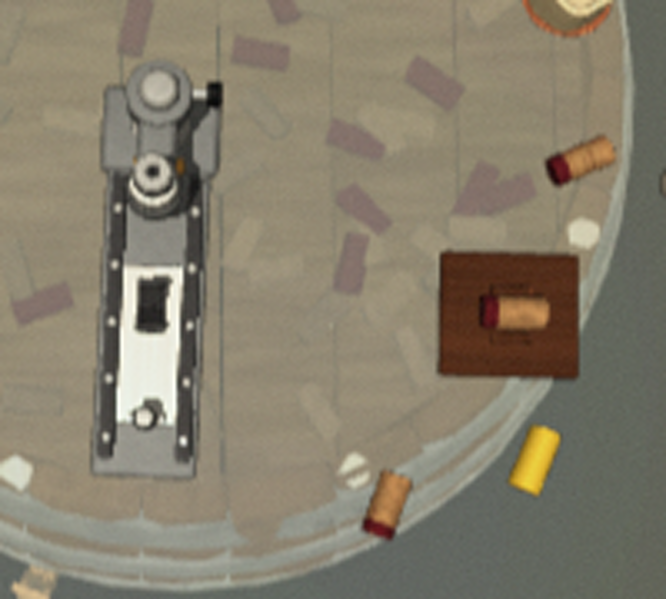

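View pics/sc.png

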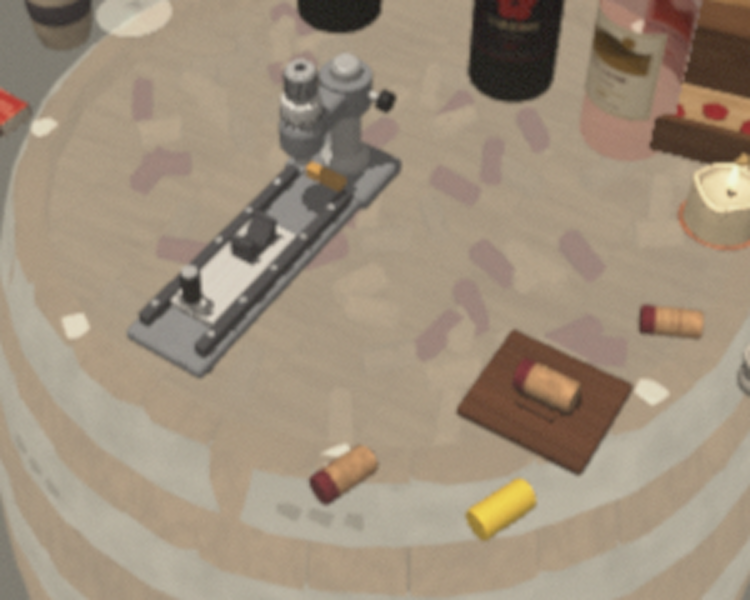

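The top crop shows the gauge at left, knob at px (296,182), column (297,156) and stud (294,252). There are four cork-like things: one on the board at (404,223), one upper right at (424,177), one lower at (366,281), and a yellow one at (410,267). The one on the dark board between the ribs is the cork meant. Both crops confirm it: it has a red end and lies on brown wood.

```bash
cat > b.py <<'E'
from h import *
from scipy.optimize import least_squares
a=camera('scene');b=camera('top')
f=lambda c,s,o:np.array([o[0]+(c[0]+.5)/s-.5,o[1]+(c[1]+.5)/s-.5])
T=lambda x,y:f((x,y),3.33,(250,130)); S=lambda x,y:f((x,y),2.5,(200,160))
for n,z,t,s in [('knob',.162,T(152,172),S(300,68)),('col',.126,T(158,88),S(347,65)),('stud',.066,T(147,408),S(189,270)),
  ('baseFL',.0,T(92,476),None),('baseFR',.0,T(193,476),S(203,374)),('cork',.022,T(515,312),S(548,387)),('boardTL',.01,T(440,252),S(516,331)),('boardBL',.01,T(439,375),S(459,411)),('boardBR',.01,T(578,378),S(583,470)),('boardTR',.01,T(579,255),S(631,386))]:
    print(n,atz(b,*t,z).round(4), atz(a,*s,z).round(4) if s is not None else '')
m=silhouettes('cork',b)
for p in(a,b):
  for r in silhouettes('cork',p):
    ys,xs=np.nonzero(r['region']);
    pts=np.array([atz(p,x,y,.022)[:2] for x,y in zip(xs,ys)]);c=pts.mean(0);w,v=np.linalg.eigh(np.cov((pts-c).T));print(c.round(4),np.degrees(np.arctan2(v[1,1],v[0,1])).round(1),(np.sqrt(w*12)*1000).round(0))
tt=cv2.resize(b['image'][150:275,270:325,::-1],None,fx=4.8,fy=4.8,interpolation=cv2.INTER_CUBIC)
ss=cv2.resize(a['image'][175:315,245:345,::-1],None,fx=4.2,fy=4.2,interpolation=cv2.INTER_CUBIC)
H=600;o=np.zeros((H,264+420,3),np.uint8);o[:600,:264]=tt[:600];o[:588,264:]=ss;cv2.imwrite('pics/g.png',o)
E
python3 b.py
```

```text
knob [0.6054 0.0293 0.162 ] [0.6075 0.0284 0.162 ]
col [0.6669 0.0259 0.126 ] [0.6664 0.0217 0.126 ]
stud [0.4657 0.0356 0.066 ] [0.4642 0.0395 0.066 ]
baseFL [0.4207 0.0764 0.    ] 
baseFR [0.4199 0.005  0.    ] [0.4294 0.0087 0.    ]
cork [ 0.5326 -0.2226  0.022 ] [ 0.5334 -0.2234  0.022 ]
boardTL [ 0.5773 -0.1726  0.01  ] [ 0.5786 -0.1782  0.01  ]
boardBL [ 0.4894 -0.1699  0.01  ] [ 0.4901 -0.1746  0.01  ]
boardBR [ 0.4863 -0.2691  0.01  ] [ 0.4891 -0.2709  0.01  ]
boardTR [ 0.5745 -0.2726  0.01  ] [ 0.574  -0.2724  0.01  ]
[ 0.4248 -0.2388] 158.2 [24. 51.]
[ 0.5336 -0.2227] 85.5 [30. 48.]
[ 0.5336 -0.2217] 87.8 [23. 47.]
[ 0.4306 -0.2334] 157.6 [22. 45.]
```

View pics/g.png

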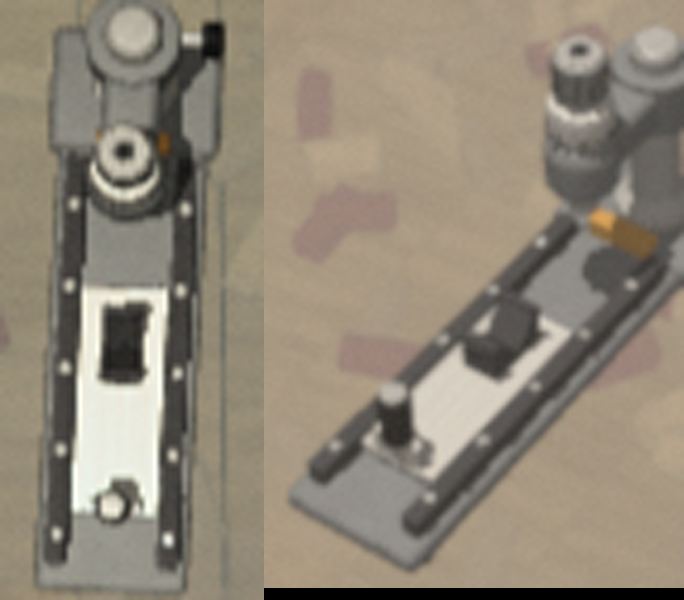

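The enlarged crop shows the knob top at px (295.7,180.9) top view / (319.9,185.6) scene, the stud top at about (293,254) / (275.3,268), and the black V block at (295.7,221) in the top view. The rails tilt by about −3°.

```bash
cat > c.py <<'E'
from h import *
a=camera('scene');b=camera('top')
T=lambda x,y:(270+(x+.5)/4.8-.5,150+(y+.5)/4.8-.5); S=lambda x,y:(245+(x-264+.5)/4.2-.5,175+(y+.5)/4.2-.5)
for n,z,t,s in [('knob',.162,T(125,150),S(580,46)),('stud',.066,T(113,503),S(393,392)),('block',.045,T(125,343),None),
 ('boltL',.03,T(56,535),S(335,447)),('boltL2',.03,T(74,205),S(541,241)),('boltR',.03,T(167,538),S(429,497)),('boltR2',.03,T(186,210),S(631,285))]:
    print(n,atz(b,*t,z).round(4), atz(a,*s,z).round(4) if s is not None else '')
# two-view triangulation check
def tri(t,s):
    A=[];y=[]
    for p,(u,v) in((b,t),(a,s)):
        o,d=ray(p,u,v);d/=np.linalg.norm(d);P=np.eye(3)-np.outer(d,d);A.append(P);y.append(P@o)
    return np.linalg.lstsq(np.vstack(A),np.hstack(y),rcond=None)[0]
print('tri knob',tri(T(125,150),S(580,46)).round(4),'stud',tri(T(113,503),S(393,392)).round(4),'bolts',[tri(T(*p),S(*q)).round(4) for p,q in [((56,535),(335,447)),((74,205),(541,241)),((167,538),(429,497)),((186,210),(631,285))]])
for (x0,x1,y0,y1) in [(286,300,246,260)]:
    print(b['image'][y0:y1,x0:x1].mean(2).round().astype(int))
print(a['image'][260:285,268:284].mean(2).round().astype(int))
E
python3 c.py
```

```text
knob [0.6063 0.0286 0.162 ] [0.611  0.0302 0.162 ]
stud [0.4608 0.0371 0.066 ] [0.4637 0.0391 0.066 ]
block [0.5373 0.0315 0.045 ] 
boltL [0.4471 0.0653 0.03  ] [0.4481 0.0637 0.03  ]
boltL2 [0.6063 0.0561 0.03  ] [0.6084 0.0546 0.03  ]
boltR [0.4451 0.0124 0.03  ] [0.4457 0.0105 0.03  ]
boltR2 [0.6036 0.0019 0.03  ] [0.6046 0.0007 0.03  ]
tri knob [0.6059 0.0279 0.1663] stud [0.4608 0.0368 0.0701] bolts [array([0.4477, 0.0646, 0.0297]), array([0.607 , 0.0551, 0.0307]), array([0.4457, 0.0117, 0.0291]), array([0.6041, 0.0013, 0.0299])]
[[232 235 236 234 231 233 234 233 233 234 233 232 233 233]
 [234 234 235 234 231 233 235 235 232 235 234 234 233 231]
 [236 234 235 234 232 233 235 235 234 236 233 233 235 233]
 [234 234 234 234 232 234 236 196 188 189 186 194 232 234]
 [235 235 236 233 233 235 235 130 105 111 103 116 188 233]
 [236 236 236 236 233 233 199  96  83  95 100  96 124 233]
 [237 236 237 234 196 178 138 116  87  74  97 100 120 232]
 [236 236 223 184 110 163 173 177 158  81  76  99 110 188]
 [239 236 221 152  83 204 208 209 204 148  54  95 132 128]
 [238 224 236 187 101 216 22
[... 1243 characters left out ...]
  48  45  63 138 198 205 206]
 [ 91  86  87 105 107  58  47  45  47  43  45  65 137 196 209 208]
 [ 86  83  98 140 149  71  46  47  48  48  46  60 127 188 205 205]
 [ 83  92 126 152 144  68  46  49  50  47  44  50 105 167 200 206]
 [ 94 134 163 153 115  63  48  48  49  47  46  55  88 140 180 200]
 [123 175 184 153 114  75  50  43  47  46  46  64 112 145 145 169]
 [122 173 176 156 124  95  66  51  53  51  59  85 145 180 145 121]
 [100 139 157 158 134 118  99  82  74  78  88 108 155 183 147 114]
 [101 129 133 142 140 135 129 111 100 101 110 121 145 151 117 109]
 [123 135 130 127 126 134 135 128 113 106 114 122 125 118 106 111]
 [141 144 142 135 123 116 121 132 127 115 111 119 122 117 106 109]]
```

Emit:
{"method": "drive_tool", "body": {
  "increments": [
    [[16.7,-34,0],[0,0,1.1],1],
    [[16.7,-34,0],[0,0,1.1],1],
    [[16.7,-34,0],[0,0,1.1],1],
    [[16.7,-34,0],[0,0,1.1],1],
    [[16.7,-34,0],[0,0,1.1],1],
    [[16.7,-34,0],[0,0,1.1],1],
    [[16.7,-34,0],[0,0,1.1],1],
    [[16.7,-34,0],[0,0,1.1],1]
  ]
}}

```text
clock: 2.02
eef_pos: [0.3328, 0.1852, 0.2316]
tool_rot: [0.127, 0.992, 0.0, 0.0]
ft_force: [0.4, 0.2, -0.3]
grip_width: 0.0853
grasp_force: 0.0
```

```bash
cat > o.py <<'E'
from h import *
o=get_obs()
from scipy.spatial.transform import Rotation as R
m=R.from_quat(o['tool_rot']).as_matrix()
print(round(o['clock'],2),np.round(o['eef_pos'],4),'phi',np.degrees(np.arctan2(m[1,1],m[0,1])).round(2),'zax',m[:,2].round(3),'j1,j6',np.degrees([o['joint_pos'][0],o['joint_pos'][5]]).round(1),'F',np.round(o['ft_force'],2),'M',np.round(o['ft_torque'],3),'tau6',round(o['tau'][5],3),'w',round(o['grip_width'],4),o['grasp_force'])
E
python3 o.py
```

```text
2.02 [0.3328 0.1852 0.2316] phi 75.46 zax [ 0.001  0.    -1.   ] j1,j6 [29.1 43.6] F [ 0.38  0.2  -0.34] M [ 0.029 -0.066  0.022] tau6 1.182 w 0.0853 0.0
```

Emit:
{"method": "drive_tool", "body": {
  "increments": [
    [[16.8,-34.1,0],[0,0,1.05],1],
    [[16.8,-34.1,0],[0,0,1.05],1],
    [[16.8,-34.1,0],[0,0,1.05],1],
    [[16.8,-34.1,0],[0,0,1.05],1],
    [[16.8,-34.1,0],[0,0,1.05],1],
    [[16.8,-34.1,0],[0,0,1.05],1],
    [[16.8,-34.1,0],[0,0,1.05],0.8],
    [[16.8,-34.1,0],[0,0,1.05],0.8]
  ]
}}

```text
clock: 2.68
eef_pos: [0.4673, -0.088, 0.2315]
tool_rot: [0.054, 0.999, 0.0, 0.0]
ft_force: [2.1, 1.1, -0.3]
grip_width: 0.0684
grasp_force: 0.0
```

Emit:
{"method": "drive_tool", "body": {
  "increments": [
    [[16.7,-34.1,0],[0,0,1.05],0.8],
    [[16.7,-34.1,0],[0,0,1.05],0.8],
    [[16.7,-34.1,-20],[0,0,1.05],0.8],
    [[16.7,-34.2,-40],[0,0,1.05],0.8],
    [[0,0,-40],[0,0,0],0.8],
    [[0,0,-40],[0,0,0],0.8],
    [[0,0,0],[0,0,0],0.8],
    [[0,0,0],[0,0,0],0.8]
  ]
}}

```text
clock: 3.35
eef_pos: [0.5268, -0.2124, 0.0997]
tool_rot: [0.018, 1.0, 0.001, -0.003]
ft_force: [0.3, 0.5, 0.3]
grip_width: 0.0682
grasp_force: 0.0
```

```bash
python3 o.py; python3 - <<'E'
from h import *
a=camera('scene');b=camera('top')
A=cv2.resize(a['image'][260:380,350:490,::-1],None,fx=4,fy=4,interpolation=cv2.INTER_CUBIC)
B=cv2.resize(b['image'][180:260,360:440,::-1],None,fx=4,fy=4,interpolation=cv2.INTER_CUBIC)
o=np.zeros((480,800,3),np.uint8);o[:,:560]=A;o[:320,560:]=B[:,40:280];cv2.imwrite('pics/c1.png',o)
E
```

```text
3.35 [ 0.5268 -0.2124  0.0997] phi 87.96 zax [-0.006  0.003 -1.   ] j1,j6 [-22.  -19.9] F [0.26 0.51 0.31] M [-0.055 -0.028  0.039] tau6 -0.0 w 0.0682 0.0
```

View pics/c1.png

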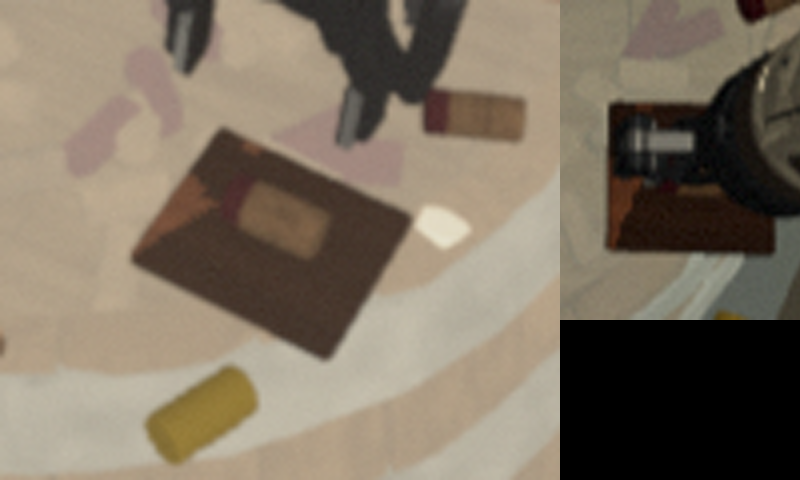

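The crop shows the open fingers above the cork (red end at left) and clear of the look-alike. The TCP is 12 mm short of the cork's middle, so I correct that while descending.

Emit:
{"method": "drive_tool", "body": {
  "increments": [
    [[3.4,-5.1,0],[0,0,0],0.8],
    [[3.3,-5.2,-15],[0,0,0],0.8],
    [[0,0,-20],[0,0,0],0.8],
    [[0,0,-20],[0,0,0],0.8],
    [[0,0,-15],[0,0,0],0.8],
    [[0,0,0],[0,0,0],0.8]
  ]
}}

```text
clock: 3.95
eef_pos: [0.5356, -0.2233, 0.0313]
tool_rot: [0.017, 1.0, 0.0, -0.0]
ft_force: [-0.9, 0.5, 0.3]
grip_width: 0.0681
grasp_force: 0.0
```

```bash
python3 o.py
```

```text
3.95 [ 0.5356 -0.2233  0.0313] phi 88.0 zax [-0.001  0.    -1.   ] j1,j6 [-22.6 -20.6] F [-0.9   0.5   0.33] M [-0.     0.042  0.004] tau6 -0.0 w 0.0681 0.0
```

Emit:
{"method": "drive_tool", "body": {
  "increments": [
    [[-2,0.5,-10],[0,0,0],0.8],
    [[0,0,-9],[0,0,0],0.8],
    [[0,0,0],[0,0,0],0.6],
    [[0,0,0],[0,0,0],0.4],
    [[0,0,0],[0,0,0],0.4],
    [[0,0,0],[0,0,0],0.4],
    [[0,0,0],[0,0,0],0.4]
  ]
}}

```text
clock: 4.53
eef_pos: [0.5343, -0.2232, 0.0135]
tool_rot: [0.018, 1.0, -0.0, 0.001]
ft_force: [-0.7, -0.2, 2.4]
grip_width: 0.0438
grasp_force: 61.3
```

```bash
python3 o.py
```

```text
4.53 [ 0.5343 -0.2232  0.0135] phi 87.98 zax [ 0.001 -0.001 -1.   ] j1,j6 [-22.7 -20.7] F [-0.69 -0.18  2.45] M [-0.098  0.029 -0.016] tau6 0.001 w 0.0438 61.30472660064697
```

Emit:
{"method": "drive_tool", "body": {
  "increments": [
    [[0,0,10],[0,0,0],0.4],
    [[0,0,25],[0,0,0],0.4],
    [[0,0,25],[0,-5,0],0.4],
    [[0,10,25],[0,-5,0],0.4],
    [[1,30,0],[0,-5,0],0.4],
    [[1,30,0],[0,0,-0.5],0.4],
    [[1,30,0],[0,0,-0.5],0.4],
    [[1,30,0],[0,0,-0.5],0.4]
  ]
}}

```text
clock: 5.2
eef_pos: [0.5368, -0.0921, 0.0988]
tool_rot: [0.031, 0.991, 0.0, 0.131]
ft_force: [0.2, 0.5, 0.7]
grip_width: 0.0441
grasp_force: 61.1
```

Emit:
{"method": "drive_tool", "body": {
  "increments": [
    [[1,30,0],[0,0,0],0.4],
    [[1,30,0],[0,0,0],0.4],
    [[1,30,0],[0,0,0],0.4],
    [[0,20,0],[0,0,0],0.4],
    [[0,10,0],[0,0,0],0.4],
    [[0,0,0],[0,0,0],0.4]
  ]
}}

```text
clock: 5.7
eef_pos: [0.5408, 0.0289, 0.0984]
tool_rot: [0.029, 0.991, 0.001, 0.131]
ft_force: [0.3, -0.5, -0.1]
grip_width: 0.0438
grasp_force: 61.1
```

```bash
python3 o.py
```

```text
5.7 [0.5408 0.0289 0.0984] phi 86.74 zax [ 0.259 -0.006 -0.966] j1,j6 [3.8 7. ] F [ 0.34 -0.45 -0.14] M [0.022 0.278 0.013] tau6 0.164 w 0.0438 61.090747117996216
```

Emit:
{"method": "drive_tool", "body": {
  "increments": [
    [[0.5,2,-10],[0,0,0],0.4],
    [[0,1,-15],[0,0,0],0.4],
    [[0,0,-10],[0,0,0],0.4],
    [[0,0,0],[0,0,0],0.4]
  ]
}}

```text
clock: 6.03
eef_pos: [0.5392, 0.0286, 0.0606]
tool_rot: [0.031, 0.991, -0.0, 0.128]
ft_force: [-0.7, 0.2, -0.4]
grip_width: 0.0434
grasp_force: 61.1
```

```bash
python3 o.py; python3 - <<'E'
from h import *
a=camera('scene');b=camera('top')
A=cv2.resize(a['image'][175:315,245:355,::-1],None,fx=4,fy=4,interpolation=cv2.INTER_CUBIC)
B=cv2.resize(b['image'][160:275,260:340,::-1],None,fx=4,fy=4,interpolation=cv2.INTER_CUBIC)
o=np.zeros((560,760,3),np.uint8);o[:,:440]=A;o[:460,440:]=B;cv2.imwrite('pics/p1.png',o)
E
```

```text
6.03 [0.5392 0.0286 0.0606] phi 86.45 zax [ 0.254 -0.008 -0.967] j1,j6 [3.8 7.3] F [-0.65  0.21 -0.39] M [-0.008  0.339  0.016] tau6 0.0 w 0.0434 61.09041094779968
```

View pics/p1.png

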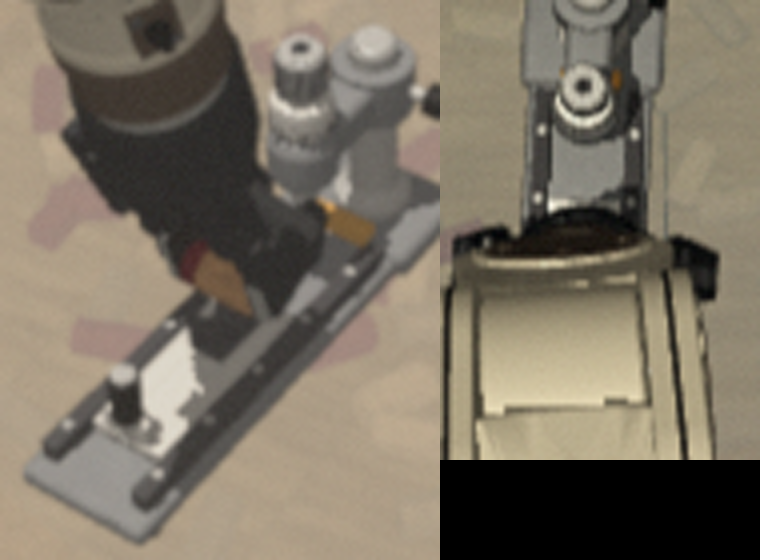

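The picture shows the cork (red end at left) held right above the V block, with the gripper clear of the head. I lower it.

Emit:
{"method": "drive_tool", "body": {
  "increments": [
    [[2,3.5,0],[0,0,0],0.4],
    [[0,0,-6],[0,0,0],0.4],
    [[0,0,-6],[0,0,0],0.4],
    [[0,0,-3],[0,0,0],0.4],
    [[0,0,0],[0,0,0],0.4]
  ]
}}

```text
clock: 6.55
eef_pos: [0.5422, 0.0335, 0.0466]
tool_rot: [0.03, 0.991, 0.0, 0.13]
ft_force: [-0.1, -0.6, 0.3]
grip_width: 0.0435
grasp_force: 61.1
```

```bash
python3 o.py
```

```text
6.55 [0.5422 0.0335 0.0466] phi 86.55 zax [ 0.257 -0.007 -0.966] j1,j6 [4.4 7.7] F [-0.07 -0.59  0.27] M [ 0.004  0.331 -0.037] tau6 -0.001 w 0.0435 61.090768575668335
```

Emit:
{"method": "drive_tool", "body": {
  "increments": [
    [[-1,-1,-2.5],[0,0,0],0.4],
    [[0,0,-2],[0,0,0],0.4],
    [[0,0,0],[0,0,0],0.4]
  ]
}}

```text
clock: 6.8
eef_pos: [0.5417, 0.0325, 0.0427]
tool_rot: [0.03, 0.991, 0.001, 0.13]
ft_force: [-0.5, -0.2, 0.7]
grip_width: 0.0438
grasp_force: 61.1
```

```bash
python3 o.py
```

```text
6.8 [0.5417 0.0325 0.0427] phi 86.55 zax [ 0.258 -0.007 -0.966] j1,j6 [4.3 7.6] F [-0.47 -0.2   0.68] M [ 0.085  0.289 -0.011] tau6 -0.002 w 0.0438 61.090296506881714
```

Emit:
{"method": "drive_tool", "body": {
  "increments": [
    [[0,0,-1],[0,0,0],0.4],
    [[0,0,-1],[0,0,0],0.4],
    [[0,0,0],[0,0,0],0.4]
  ]
}}

```text
clock: 7.05
eef_pos: [0.5426, 0.0326, 0.0416]
tool_rot: [0.03, 0.991, 0.001, 0.131]
ft_force: [-0.9, 0.7, 1.3]
grip_width: 0.0434
grasp_force: 61.3
```

```bash
python3 o.py
```

```text
7.05 [0.5426 0.0326 0.0416] phi 86.54 zax [ 0.26  -0.007 -0.966] j1,j6 [4.3 7.6] F [-0.89  0.68  1.32] M [-0.01   0.233  0.   ] tau6 -0.002 w 0.0434 61.2799072265625
```

Emit:
{"method": "drive_tool", "body": {
  "increments": [
    [[0,0,-1],[0,0,0],0.4],
    [[0,0,-0.7],[0,0,0],0.4],
    [[0,0,0],[0,0,0],0.4]
  ]
}}

```text
clock: 7.3
eef_pos: [0.5433, 0.0327, 0.0406]
tool_rot: [0.03, 0.991, 0.001, 0.132]
ft_force: [-1.0, -0.1, 5.5]
grip_width: 0.0438
grasp_force: 61.7
```

```bash
python3 o.py
```

```text
7.3 [0.5433 0.0327 0.0406] phi 86.55 zax [ 0.261 -0.007 -0.965] j1,j6 [4.3 7.6] F [-0.97 -0.09  5.48] M [-0.058  0.178  0.024] tau6 0.006 w 0.0438 61.7015540599823
```

Emit:
{"method": "drive_tool", "body": {
  "increments": [
    [[0,0,0],[0,0,0],0.6],
    [[0,0,0],[0,0,0],0.75],
    [[0,0,0],[0,0,0],0.75],
    [[-2,0,10],[0,0,0],0.75],
    [[-8,0,25],[0,0,0],0.75],
    [[-10,0,30],[0,5,0],0.5],
    [[-25,0,25],[0,5,0],0.2],
    [[-35,0,0],[0,5,0],0]
  ]
}}

```text
clock: 7.97
eef_pos: [0.4679, 0.033, 0.1318]
tool_rot: [0.03, 0.999, -0.003, 0.009]
ft_force: [1.3, -0.7, -0.3]
grip_width: 0.0287
grasp_force: 0.0
```

```bash
python3 o.py
```

```text
7.97 [0.4679 0.033  0.1318] phi 86.51 zax [ 0.017 -0.006 -1.   ] j1,j6 [4.3 7.8] F [ 1.26 -0.73 -0.35] M [ 0.014 -0.047 -0.003] tau6 -0.024 w 0.0287 0.0
```

Emit:
{"method": "drive_tool", "body": {
  "increments": [
    [[-24,3,0],[0,0,0],0],
    [[-24,3.5,0],[0,0,0],0],
    [[0,0,-20],[0,0,0],0],
    [[0,0,-20],[0,0,0],0],
    [[0,0,0],[0,0,0],0]
  ]
}}

```text
clock: 8.38
eef_pos: [0.4124, 0.0389, 0.0834]
tool_rot: [0.03, 1.0, -0.004, 0.002]
ft_force: [0.4, -0.1, 0.4]
grip_width: -0.0003
grasp_force: 0.0
```

```bash
python3 o.py; python3 - <<'E'
from h import *
a=camera('scene');b=camera('top')
A=cv2.resize(a['image'][175:315,245:355,::-1],None,fx=4,fy=4,interpolation=cv2.INTER_CUBIC)
B=cv2.resize(b['image'][160:275,260:340,::-1],None,fx=4,fy=4,interpolation=cv2.INTER_CUBIC)
o=np.zeros((560,760,3),np.uint8);o[:,:440]=A;o[:460,440:]=B;cv2.imwrite('pics/p2.png',o)
E
```

```text
8.38 [0.4124 0.0389 0.0834] phi 86.54 zax [ 0.003 -0.007 -1.   ] j1,j6 [5.7 9.2] F [ 0.44 -0.15  0.38] M [-0.005  0.073 -0.035] tau6 0.0 w -0.0003 0.0
```

View pics/p2.png

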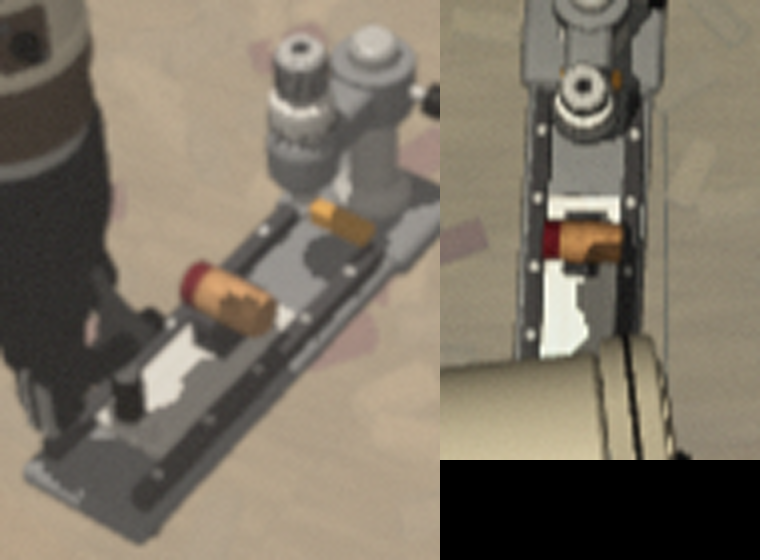

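The cork lies level across the V block, at about (230,300) in the left half. Next I lower and push the stud.

Emit:
{"method": "drive_tool", "body": {
  "increments": [
    [[0,0,-18],[0,0,0],0],
    [[5,0,-18],[0,0,0],0],
    [[8,0,0],[0,0,0],0],
    [[8,-0.5,0],[0,0,0],0],
    [[8,-0.5,0],[0,0,0],0],
    [[8,-0.5,0],[0,0,0],0],
    [[8,-0.5,0],[0,0,0],0],
    [[0,0,0],[0,0,0],0]
  ]
}}

```text
clock: 9.15
eef_pos: [0.4634, 0.0371, 0.0511]
tool_rot: [0.03, 1.0, -0.003, 0.006]
ft_force: [0.0, 0.6, 0.1]
grip_width: -0.0001
grasp_force: 0.0
```

```bash
python3 o.py
```

```text
9.15 [0.4634 0.0371 0.0511] phi 86.51 zax [ 0.013 -0.007 -1.   ] j1,j6 [4.9 8.4] F [0.   0.55 0.11] M [-0.019  0.03  -0.046] tau6 -0.019 w -0.0001 0.0
```

Emit:
{"method": "drive_tool", "body": {
  "increments": [
    [[8,-0.5,-2],[0,0,0],0],
    [[8,-0.5,-2],[0,0,0],0],
    [[8,-0.5,0],[0,0,0],0],
    [[6,-0.4,0],[0,0,0],0]
  ]
}}

```text
clock: 9.48
eef_pos: [0.491, 0.0352, 0.0458]
tool_rot: [0.03, 1.0, -0.003, 0.004]
ft_force: [-1.6, 0.6, -1.2]
grip_width: -0.0001
grasp_force: 1.2
```

```bash
python3 o.py; python3 - <<'E'
from h import *
a=camera('scene');b=camera('top')
A=cv2.resize(a['image'][175:315,245:355,::-1],None,fx=4,fy=4,interpolation=cv2.INTER_CUBIC)
B=cv2.resize(b['image'][160:275,260:340,::-1],None,fx=4,fy=4,interpolation=cv2.INTER_CUBIC)
o=np.zeros((560,760,3),np.uint8);o[:,:440]=A;o[:460,440:]=B;cv2.imwrite('pics/p3.png',o)
E
```

```text
9.48 [0.491  0.0352 0.0458] phi 86.53 zax [ 0.008 -0.007 -1.   ] j1,j6 [4.4 7.8] F [-1.61  0.57 -1.16] M [0.2   0.517 0.005] tau6 0.025 w -0.0001 1.1881661497864116
```

View pics/p3.png

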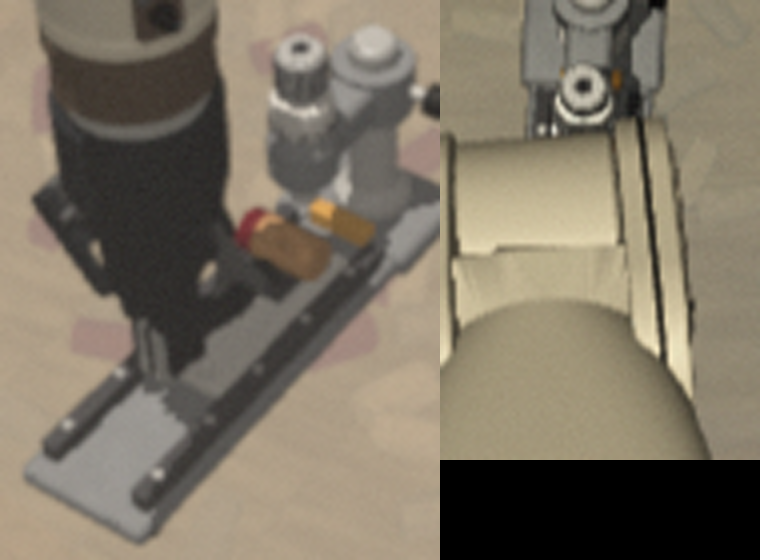

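The slide and cork are moving in, with the cork now at about (290,245) and seated. I keep pushing to the stop.

Emit:
{"method": "drive_tool", "body": {
  "increments": [
    [[7,-0.4,0],[0,0,0],0],
    [[6,-0.4,0],[0,0,0],0],
    [[4,-0.2,0],[0,0,0],0],
    [[2,0,0],[0,0,0],0],
    [[0,0,0],[0,0,0],0]
  ]
}}

```text
clock: 10.0
eef_pos: [0.5102, 0.034, 0.0461]
tool_rot: [0.03, 1.0, -0.003, 0.005]
ft_force: [-0.4, 0.8, 0.2]
grip_width: -0.0
grasp_force: 0.2
```

```bash
python3 o.py
```

```text
10.0 [0.5102 0.034  0.0461] phi 86.51 zax [ 0.01  -0.007 -1.   ] j1,j6 [4.1 7.6] F [-0.44  0.83  0.16] M [-0.008  0.049 -0.053] tau6 -0.004 w -0.0 0.1831924170255661
```

Emit:
{"method": "drive_tool", "body": {
  "increments": [
    [[2,0,0],[0,0,0],0],
    [[2,0,0],[0,0,0],0],
    [[1.5,0,0],[0,0,0],0],
    [[0,0,0],[0,0,0],0]
  ]
}}

```text
clock: 10.33
eef_pos: [0.5112, 0.0342, 0.0458]
tool_rot: [0.03, 1.0, -0.003, 0.001]
ft_force: [-10.0, 0.5, 6.4]
grip_width: -0.0001
grasp_force: 4.8
```

```bash
python3 o.py
```

```text
10.33 [0.5112 0.0342 0.0458] phi 86.54 zax [ 0.002 -0.007 -1.   ] j1,j6 [4.1 7.5] F [-10.03   0.54   6.45] M [0.027 1.85  0.015] tau6 0.002 w -0.0001 4.794898219406605
```

Emit:
{"method": "drive_tool", "body": {
  "increments": [
    [[-10,0,0],[0,0,0],0],
    [[-20,0,0],[0,0,0],0],
    [[-5,0,25],[0,0,7.1],0],
    [[0,0,35],[0,0,7.1],0.3],
    [[0,0,35],[0,0,7.1],0.6],
    [[0,0,35],[0,0,7.1],0.6],
    [[0,0,30],[0,0,7.1],0.6],
    [[0,0,0],[0,0,7.1],0.6]
  ]
}}

```text
clock: 11.0
eef_pos: [0.4848, 0.0346, 0.2139]
tool_rot: [-0.338, 0.941, -0.003, 0.013]
ft_force: [1.5, -0.5, -0.4]
grip_width: 0.0513
grasp_force: 0.0
```

Emit:
{"method": "drive_tool", "body": {
  "increments": [
    [[0,0,0],[0,0,7.1],0.6],
    [[10,0,0],[0,0,7.1],0.6],
    [[15,0,0],[0,0,7.1],0.6],
    [[15,0,0],[0,0,7.1],0.6],
    [[15,0,0],[0,0,7.1],0.6],
    [[15,-1,0],[0,0,7.1],0.6],
    [[15,-1,0],[0,0,7.1],0.6],
    [[15,-1,0],[0,0,7.1],0.6]
  ]
}}

```text
clock: 11.67
eef_pos: [0.5815, 0.0312, 0.2068]
tool_rot: [0.745, -0.667, -0.0, -0.006]
ft_force: [-0.6, 0.2, 0.1]
grip_width: 0.0511
grasp_force: 0.0
```

Emit:
{"method": "drive_tool", "body": {
  "increments": [
    [[15,-1,0],[0,0,7.1],0.6],
    [[5,-1,0],[0,0,7.1],0.6],
    [[0,0,0],[0,0,7.1],0.6],
    [[0,0,0],[0,0,7.1],0.6],
    [[0,0,0],[0,0,7.1],0.6],
    [[0,0,0],[0,0,7.1],0.6],
    [[0,0,0],[0,0,7.1],0.6],
    [[0,0,0],[0,0,0],0.6]
  ]
}}

```text
clock: 12.33
eef_pos: [0.6008, 0.0293, 0.2066]
tool_rot: [0.956, -0.294, -0.003, -0.005]
ft_force: [-0.7, -0.0, 0.2]
grip_width: 0.0512
grasp_force: 0.0
```

```bash
python3 o.py
```

```text
12.33 [0.6008 0.0293 0.2066] phi -124.26 zax [-0.002  0.01  -1.   ] j1,j6 [   2.5 -143.3] F [-0.66 -0.04  0.21] M [ 0.035 -0.002  0.051] tau6 -0.878 w 0.0512 0.0
```

Emit:
{"method": "drive_tool", "body": {
  "increments": [
    [[3.5,-0.5,0],[0,0,7],0.6],
    [[3.5,-0.5,0],[0,0,7],0.6],
    [[0,0,-8],[0,0,6],0.6],
    [[0,0,-12],[0,0,5],0.6],
    [[0,0,-6],[0,0,0],0.6],
    [[0,0,0],[0,0,0],0.6]
  ]
}}

```text
clock: 12.83
eef_pos: [0.6062, 0.0282, 0.1786]
tool_rot: [0.996, -0.084, -0.006, -0.003]
ft_force: [-0.7, 0.1, -0.7]
grip_width: 0.0515
grasp_force: 0.0
```

```bash
python3 o.py; python3 - <<'E'
from h import *
a=camera('scene');b=camera('top')
A=cv2.resize(a['image'][155:275,265:365,::-1],None,fx=4.5,fy=4.5,interpolation=cv2.INTER_CUBIC)
B=cv2.resize(b['image'][140:240,255:335,::-1],None,fx=4,fy=4,interpolation=cv2.INTER_CUBIC)
o=np.zeros((540,770,3),np.uint8);o[:,:450]=A;o[:400,450:]=B;cv2.imwrite('pics/k1.png',o)
E
```

```text
12.83 [0.6062 0.0282 0.1786] phi -99.62 zax [-0.011  0.008 -1.   ] j1,j6 [   2.4 -168. ] F [-0.75  0.05 -0.67] M [ 0.03   0.01  -0.007] tau6 -0.068 w 0.0515 0.0
```

View pics/k1.png

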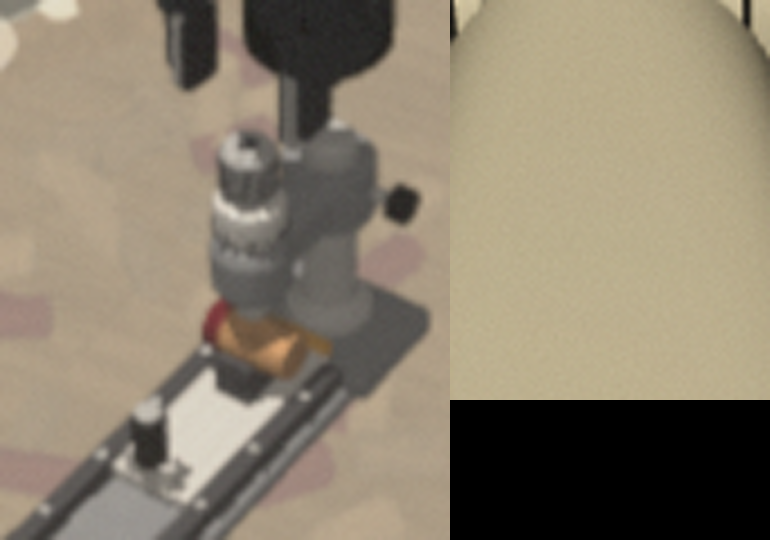

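The picture shows the cork under the spindle with the slide home (stud at about (149,412)). The open fingers straddle the knob top at (248,143).

Emit:
{"method": "drive_tool", "body": {
  "increments": [
    [[0.7,0,-12],[0,0,0],0.6],
    [[0.7,0,-12],[0,0,0],0.6],
    [[0,0,-12],[0,0,0],0.6],
    [[0,0,0],[0,0,0],0.6]
  ]
}}

```text
clock: 13.27
eef_pos: [0.6073, 0.0281, 0.1425]
tool_rot: [0.997, -0.083, -0.006, -0.003]
ft_force: [-0.3, -0.7, -0.9]
grip_width: 0.0513
grasp_force: 0.0
```

```bash
python3 o.py;python3 - <<'E'
from h import *
a=camera('scene')
print(atz(a,297.7,246.2,.066).round(4))
E
```

```text
13.27 [0.6073 0.0281 0.1425] phi -99.49 zax [-0.011  0.008 -1.   ] j1,j6 [   2.4 -168.1] F [-0.33 -0.68 -0.89] M [-0.017  0.077 -0.011] tau6 0.002 w 0.0513 0.0
[0.5319 0.0342 0.066 ]
```

Emit:
{"method": "drive_tool", "body": {
  "increments": [
    [[0.6,0,0],[0,0,0],0.5],
    [[0,0,0],[0,0,0],0.4],
    [[0,0,0],[0,0,0],0.2],
    [[0,0,0],[0,0,0],0.2],
    [[0,0,0],[0,0,0],0.2]
  ]
}}

```text
clock: 13.73
eef_pos: [0.61, 0.0293, 0.146]
tool_rot: [0.997, -0.081, -0.003, -0.005]
ft_force: [-1.0, 4.3, 5.7]
grip_width: 0.0222
grasp_force: 58.9
```

```bash
python3 o.py
```

```text
13.73 [0.61   0.0293 0.146 ] phi -99.34 zax [-0.005  0.01  -1.   ] j1,j6 [   2.5 -168.2] F [-0.96  4.25  5.74] M [ 0.821  0.061 -0.013] tau6 -0.015 w 0.0222 58.862853990867734
```

```bash
python3 - <<'E'
from h import *
a=camera('scene')
A=cv2.resize(a['image'][155:245,275:375,::-1],None,fx=6.6,fy=6.6,interpolation=cv2.INTER_CUBIC)
cv2.imwrite('pics/k2.png',A)
E
python3 o.py
```

```text
13.78 [0.61   0.0294 0.1459] phi -99.34 zax [-0.005  0.01  -1.   ] j1,j6 [   2.5 -168.2] F [-0.37  4.93  5.23] M [ 0.879  0.056 -0.036] tau6 -0.015 w 0.0221 58.873910112306476
```

View pics/k2.png

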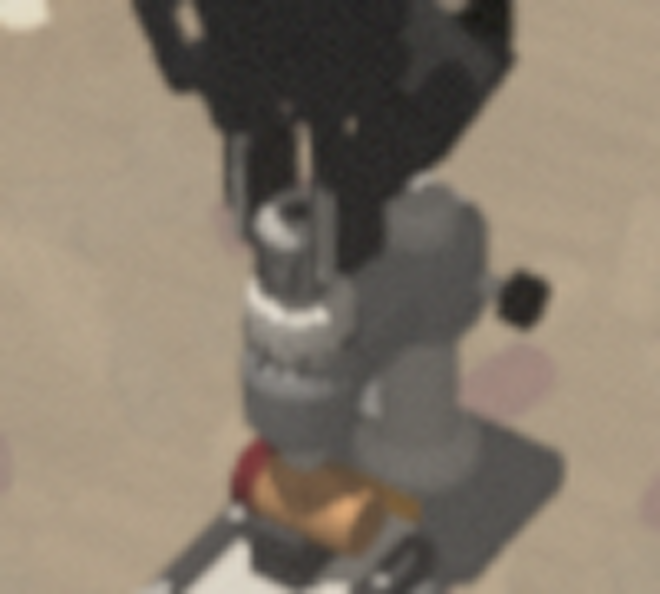

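The picture shows both pads flat on the knob and above the sleeve. The first turn also relieves the side load.

Emit:
{"method": "drive_tool", "body": {
  "increments": [
    [[0,1,1],[0,0,0],0.2],
    [[0,0,1],[0,0,-7],0.2],
    [[0,0,0],[0,0,-7],0.2],
    [[0,0,0],[0,0,-7],0.2],
    [[0,0,0],[0,0,0],0.2]
  ]
}}

```text
clock: 14.2
eef_pos: [0.6097, 0.0287, 0.1462]
tool_rot: [0.965, -0.263, -0.003, -0.004]
ft_force: [3.4, 0.4, 0.1]
grip_width: 0.0223
grasp_force: 59.4
```

```bash
python3 o.py
```

```text
14.2 [0.6097 0.0287 0.1462] phi -120.49 zax [-0.003  0.009 -1.   ] j1,j6 [   2.4 -147.1] F [3.4  0.38 0.1 ] M [ 0.097 -0.636  0.089] tau6 0.959 w 0.0223 59.44970391690731
```

Emit:
{"method": "drive_tool", "body": {
  "increments": [
    [[0.5,0,0],[0,0,-7],0.2],
    [[0,0,0],[0,0,-7],0.2],
    [[0,0,0],[0,0,-7],0.2],
    [[0,0,0],[0,0,-7],0.2],
    [[0,0,0],[0,0,0],0.2]
  ]
}}

```text
clock: 14.62
eef_pos: [0.6091, 0.0281, 0.1461]
tool_rot: [0.873, -0.488, -0.002, -0.004]
ft_force: [-0.3, -2.3, 0.7]
grip_width: 0.0221
grasp_force: 59.6
```

```bash
python3 o.py
```

```text
14.62 [0.6091 0.0281 0.1461] phi -148.35 zax [-0.     0.009 -1.   ] j1,j6 [   2.4 -119.3] F [-0.25 -2.29  0.69] M [-0.441  0.016  0.156] tau6 0.969 w 0.0221 59.63941062643109
```

Emit:
{"method": "drive_tool", "body": {
  "increments": [
    [[0,0,0],[0,0,-6],0.2],
    [[0,0,0],[0,0,-6],0.2]
  ]
}}

```text
clock: 14.78
eef_pos: [0.6087, 0.0279, 0.1461]
tool_rot: [0.817, -0.576, -0.002, -0.004]
ft_force: [-1.6, -2.7, 3.2]
grip_width: 0.0222
grasp_force: 59.7
```

```bash
python3 o.py
```

```text
14.78 [0.6087 0.0279 0.1461] phi -160.36 zax [ 0.001  0.008 -1.   ] j1,j6 [   2.4 -107.3] F [-1.6  -2.69  3.23] M [-0.629  0.304  0.113] tau6 -0.936 w 0.0222 59.72150690632077
```

Emit:
{"method": "drive_tool", "body": {
  "increments": [
    [[0,0,0],[0,0,-6],0.2],
    [[0,0,0],[0,0,-6],0.2]
  ]
}}

```text
clock: 14.95
eef_pos: [0.6083, 0.0278, 0.1461]
tool_rot: [0.753, -0.659, -0.001, -0.004]
ft_force: [-1.9, -3.3, 2.1]
grip_width: 0.0222
grasp_force: 59.8
```

```bash
python3 o.py
```

```text
14.95 [0.6083 0.0278 0.1461] phi -172.37 zax [ 0.003  0.007 -1.   ] j1,j6 [  2.4 -95.2] F [-1.9  -3.27  2.13] M [-0.592  0.506  0.197] tau6 -0.881 w 0.0222 59.79761388769926
```

Emit:
{"method": "drive_tool", "body": {
  "increments": [
    [[0,0,0],[0,0,-6],0.2],
    [[0,0,0],[0,0,-6],0.2]
  ]
}}

```text
clock: 15.12
eef_pos: [0.6079, 0.0277, 0.146]
tool_rot: [-0.68, 0.734, 0.001, 0.003]
ft_force: [-3.4, -3.2, 3.5]
grip_width: 0.0222
grasp_force: 59.9
```

```bash
python3 o.py
```

```text
15.12 [0.6079 0.0277 0.146 ] phi 175.62 zax [ 0.004  0.006 -1.   ] j1,j6 [  2.4 -83.2] F [-3.41 -3.21  3.54] M [-0.659  0.761  0.155] tau6 -0.881 w 0.0222 59.87338922215986
```

Emit:
{"method": "drive_tool", "body": {
  "increments": [
    [[0,0,0],[0,0,-6],0.2],
    [[0,0,0],[0,0,-6],0.2]
  ]
}}

```text
clock: 15.28
eef_pos: [0.6075, 0.0278, 0.1461]
tool_rot: [-0.599, 0.801, 0.0, 0.003]
ft_force: [-4.2, -3.8, 3.6]
grip_width: 0.0224
grasp_force: 59.9
```

```bash
python3 o.py
```

```text
15.28 [0.6075 0.0278 0.1461] phi 163.63 zax [ 0.005  0.004 -1.   ] j1,j6 [  2.5 -71.1] F [-4.21 -3.82  3.62] M [-0.539  1.085  0.127] tau6 -0.881 w 0.0224 59.94514996218119
```

Emit:
{"method": "drive_tool", "body": {
  "increments": [
    [[0,0,0],[0,0,-6],0.2],
    [[0,0,0],[0,0,-6],0.2]
  ]
}}

```text
clock: 15.45
eef_pos: [0.6071, 0.0279, 0.1461]
tool_rot: [-0.512, 0.859, -0.0, 0.003]
ft_force: [-5.4, -1.7, 5.5]
grip_width: 0.0219
grasp_force: 60.0
```

```bash
python3 o.py
```

```text
15.45 [0.6071 0.0279 0.1461] phi 151.63 zax [ 0.005  0.003 -1.   ] j1,j6 [  2.6 -59.1] F [-5.4  -1.74  5.55] M [-0.48   1.193  0.147] tau6 -0.86 w 0.0219 60.011194185710636
```

Emit:
{"method": "drive_tool", "body": {
  "increments": [
    [[0,0,0],[0,0,-6],0.2],
    [[0,0,0],[0,0,-6],0.2]
  ]
}}

```text
clock: 15.62
eef_pos: [0.6067, 0.0282, 0.146]
tool_rot: [-0.42, 0.908, -0.001, 0.003]
ft_force: [-6.7, -1.6, 6.1]
grip_width: 0.0218
grasp_force: 60.1
```

```bash
python3 o.py
```

```text
15.62 [0.6067 0.0282 0.146 ] phi 139.65 zax [ 0.005  0.001 -1.   ] j1,j6 [  2.6 -47. ] F [-6.74 -1.57  6.05] M [-0.347  1.401  0.184] tau6 -0.821 w 0.0218 60.06500852480209
```

Emit:
{"method": "drive_tool", "body": {
  "increments": [
    [[-0.5,-0.2,0.5],[0,0,-6],0.2],
    [[-0.3,0,0],[0,0,-6],0.2]
  ]
}}

```text
clock: 15.78
eef_pos: [0.6063, 0.0284, 0.1461]
tool_rot: [-0.323, 0.947, -0.001, 0.003]
ft_force: [-4.0, -0.4, 2.3]
grip_width: 0.0219
grasp_force: 60.2
```

```bash
python3 o.py
```

```text
15.78 [0.6063 0.0284 0.1461] phi 127.63 zax [ 0.006 -0.    -1.   ] j1,j6 [  2.7 -34.9] F [-4.04 -0.4   2.33] M [-0.052  0.814  0.028] tau6 -1.088 w 0.0219 60.20403049886227
```

Emit:
{"method": "drive_tool", "body": {
  "increments": [
    [[0,0,0],[0,0,-6],0.2],
    [[0,0,0],[0,0,-6],0.2]
  ]
}}

```text
clock: 15.95
eef_pos: [0.6061, 0.0288, 0.146]
tool_rot: [-0.222, 0.975, -0.002, 0.003]
ft_force: [-5.2, 0.8, 3.6]
grip_width: 0.0222
grasp_force: 60.1
```

```bash
python3 o.py
```

```text
15.95 [0.6061 0.0288 0.146 ] phi 115.67 zax [ 0.006 -0.002 -1.   ] j1,j6 [  2.8 -22.9] F [-5.19  0.82  3.64] M [0.078 1.033 0.132] tau6 -0.867 w 0.0222 60.122775342294034
```

Emit:
{"method": "drive_tool", "body": {
  "increments": [
    [[0,0,0],[0,0,-6],0.2],
    [[0,0,0],[0,0,-6],0.2]
  ]
}}

```text
clock: 16.12
eef_pos: [0.6059, 0.0292, 0.1461]
tool_rot: [-0.119, 0.993, -0.002, 0.002]
ft_force: [-4.4, 0.9, 3.9]
grip_width: 0.0223
grasp_force: 60.1
```

```bash
python3 o.py
```

```text
16.12 [0.6059 0.0292 0.1461] phi 103.7 zax [ 0.005 -0.004 -1.   ] j1,j6 [  2.9 -10.8] F [-4.39  0.91  3.87] M [0.327 1.154 0.287] tau6 -0.81 w 0.0223 60.11538421367946
```

Torque dropped at φ≈128° (tau6 −0.82 → −1.09), which looks like the first click, and it is now climbing again. I step finer.

Emit:
{"method": "drive_tool", "body": {
  "increments": [
    [[0,0,0],[0,0,-6],0.2]
  ]
}}

```text
clock: 16.2
eef_pos: [0.6059, 0.0294, 0.1461]
tool_rot: [-0.067, 0.998, -0.002, 0.002]
ft_force: [-4.4, 1.9, 3.5]
grip_width: 0.0221
grasp_force: 60.2
```

```bash
python3 o.py
```

```text
16.2 [0.6059 0.0294 0.1461] phi 97.7 zax [ 0.004 -0.004 -1.   ] j1,j6 [ 2.9 -4.8] F [-4.37  1.93  3.5 ] M [0.4   1.168 0.081] tau6 -0.972 w 0.0221 60.20677417464397
```

Emit:
{"method": "drive_tool", "body": {
  "increments": [
    [[0,0,0],[0,0,-6],0.2]
  ]
}}

```text
clock: 16.28
eef_pos: [0.6058, 0.0296, 0.146]
tool_rot: [-0.015, 1.0, -0.002, 0.002]
ft_force: [-5.5, 3.2, 4.0]
grip_width: 0.0224
grasp_force: 60.5
```

```bash
python3 o.py
```

```text
16.28 [0.6058 0.0296 0.146 ] phi 91.69 zax [ 0.004 -0.005 -1.   ] j1,j6 [2.9 1.3] F [-5.48  3.24  4.  ] M [ 0.635  1.081 -0.094] tau6 -1.111 w 0.0224 60.49232788872724
```

Emit:
{"method": "drive_tool", "body": {
  "increments": [
    [[0,0,0],[0,0,-6],0.2]
  ]
}}

```text
clock: 16.37
eef_pos: [0.6059, 0.0298, 0.146]
tool_rot: [0.038, 0.999, -0.003, 0.002]
ft_force: [-5.6, 3.8, 2.0]
grip_width: 0.0222
grasp_force: 60.4
```

```bash
python3 o.py
```

```text
16.37 [0.6059 0.0298 0.146 ] phi 85.69 zax [ 0.003 -0.005 -1.   ] j1,j6 [3.  7.3] F [-5.63  3.85  2.03] M [ 0.641  1.072 -0.054] tau6 -1.065 w 0.0222 60.40901343006254
```

The second click came at φ≈97°. I go for the third, expected near φ≈62°, as margin within 2 to 4.

Emit:
{"method": "drive_tool", "body": {
  "increments": [
    [[0,0,0],[0,0,-6],0.2],
    [[0,0,0],[0,0,-6],0.2]
  ]
}}

```text
clock: 16.53
eef_pos: [0.6059, 0.0303, 0.1461]
tool_rot: [0.141, 0.99, -0.003, 0.001]
ft_force: [-4.8, 3.3, 2.9]
grip_width: 0.0224
grasp_force: 60.3
```

```bash
python3 o.py
```

```text
16.53 [0.6059 0.0303 0.1461] phi 73.74 zax [ 0.001 -0.006 -1.   ] j1,j6 [ 3.  19.3] F [-4.79  3.33  2.86] M [0.867 1.053 0.259] tau6 -0.833 w 0.0224 60.27576648277685
```

Emit:
{"method": "drive_tool", "body": {
  "increments": [
    [[0,0,0],[0,0,-6],0.2]
  ]
}}

```text
clock: 16.62
eef_pos: [0.606, 0.0305, 0.1461]
tool_rot: [0.193, 0.981, -0.003, 0.001]
ft_force: [-6.2, 4.3, 3.4]
grip_width: 0.0223
grasp_force: 60.2
```

```bash
python3 o.py
```

```text
16.62 [0.606  0.0305 0.1461] phi 67.76 zax [ 0.001 -0.007 -1.   ] j1,j6 [ 3.1 25.3] F [-6.23  4.25  3.38] M [0.963 1.017 0.193] tau6 -0.805 w 0.0223 60.24079550837389
```

Emit:
{"method": "drive_tool", "body": {
  "increments": [
    [[0,0,0],[0,0,-6],0.2]
  ]
}}

```text
clock: 16.7
eef_pos: [0.6061, 0.0306, 0.1461]
tool_rot: [0.244, 0.97, -0.003, 0.001]
ft_force: [-4.4, 3.4, 2.8]
grip_width: 0.0217
grasp_force: 60.2
```

```bash
python3 o.py
```

```text
16.7 [0.6061 0.0306 0.1461] phi 61.75 zax [-0.    -0.007 -1.   ] j1,j6 [ 3.1 31.3] F [-4.43  3.41  2.76] M [1.008 0.933 0.021] tau6 -0.959 w 0.0217 60.24500131823073
```

The third click just fell. I turn one more step into the trough, release, and lift away.

Emit:
{"method": "drive_tool", "body": {
  "increments": [
    [[0,0,0],[0,0,-4],0.2],
    [[0,0,0],[0,0,0],0.2]
  ]
}}

```text
clock: 16.87
eef_pos: [0.6062, 0.0308, 0.1461]
tool_rot: [0.276, 0.961, -0.003, 0.001]
ft_force: [-5.0, 5.3, 2.5]
grip_width: 0.0222
grasp_force: 60.4
```

```bash
python3 o.py
```

```text
16.87 [0.6062 0.0308 0.1461] phi 57.9 zax [-0.001 -0.007 -1.   ] j1,j6 [ 3.1 35.2] F [-4.95  5.31  2.53] M [1.086 1.011 0.019] tau6 0.5 w 0.0222 60.364043139284654
```

Emit:
{"method": "drive_tool", "body": {
  "increments": [
    [[0,0,0],[0,0,0],0.4],
    [[0,0,0],[0,0,0],0.6],
    [[0,0,0],[0,0,0],0.6],
    [[0,0,15],[0,0,0],0.6],
    [[0,0,30],[0,0,0],0.6],
    [[-10,0,30],[0,0,0],0.6],
    [[-35,0,10],[0,0,0],0.6],
    [[-35,0,0],[0,0,0],0.6]
  ]
}}

```text
clock: 17.53
eef_pos: [0.5311, 0.0287, 0.235]
tool_rot: [0.278, 0.961, -0.003, 0.007]
ft_force: [-0.1, 0.2, 0.4]
grip_width: 0.0513
grasp_force: 0.0
```

Emit:
{"method": "drive_tool", "body": {
  "increments": [
    [[-35,0,0],[0,0,0],0.6],
    [[-35,0,0],[0,0,0],0.6],
    [[-35,20,0],[0,0,0],0.6],
    [[-35,30,0],[0,0,0],0.6],
    [[-20,35,0],[0,0,0],0.6],
    [[0,35,0],[0,0,0],0.6],
    [[0,35,0],[0,0,0],0.6],
    [[0,0,0],[0,0,0],0.6]
  ]
}}

```text
clock: 18.2
eef_pos: [0.3723, 0.1858, 0.2323]
tool_rot: [0.275, 0.961, -0.002, 0.004]
ft_force: [0.1, -0.5, 0.2]
grip_width: 0.0513
grasp_force: 0.0
```

```bash
python3 o.py; python3 - <<'E'
from h import *
a=camera('scene')
A=cv2.resize(a['image'][160:310,245:365,::-1],None,fx=4,fy=4,interpolation=cv2.INTER_CUBIC)
cv2.imwrite('pics/f.png',A)
E
```

```text
18.2 [0.3723 0.1858 0.2323] phi 58.09 zax [ 0.007 -0.007 -1.   ] j1,j6 [26.9 58.8] F [ 0.06 -0.51  0.21] M [-0.066 -0.02  -0.001] tau6 0.5 w 0.0513 0.0
```

View pics/f.png

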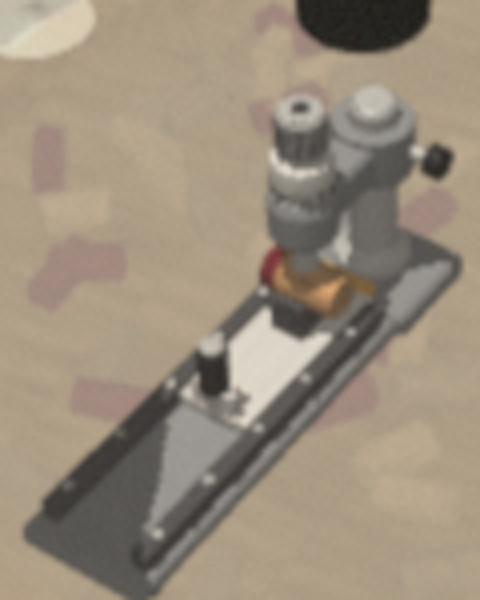

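The final picture shows the slide home (stud at (212,345)) and the spindle foot on the cork at (310,280). The robot is clear of everything. I hand the job in.

```bash
python3 -c "
from workcell import job_done
print(job_done())"
```

```text
the job is handed in; nothing more can be done
None
```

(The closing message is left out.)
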